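Fold up the splash guard and pin it shut

ROBOT

A 7-joint arm with a two-finger parallel gripper is mounted at the origin on a cart in front of the work surface, level with it; the furniture and walls round the work are solid. World frame = base frame: x ahead of the robot, y to its left, z up, the work surface at z = 0. Lengths are in m, angles in rad, forces in N, time in s.
With the tool pointing down it reaches from about 0.35 to 0.9 m from the base axis. Payload 8.1 kg.
Tool frame: the origin (TCP) lies midway between the tips of the shut fingers; the grasp point (between the pads) lies 19 mm behind it; z points along the fingers, y is the line along which they close (so a half turn about z gives the same grasp; the last joint's range is limited). The gripper opens to 92 mm and grips with 3 to 60 N. Pads are 19 mm wide; open, the fingers measure 130 mm over their backs; the gripper's body (75 mm by 190 mm) begins 47 mm behind the grasp point.
Start: joints at [1.129, 0.434, 0.025, 1.573, -0.012, 1.134, -0.075], TCP at [0.208, -0.589, 0.227] pointing down, gripper open.
Joint ranges: [-2.62, 2.62], [-0.44, 2.09], [-1.27, 1.32], [0.08, 2.57], [-1.32, 4.46], [0.12, 2], [-2.74, 2.74]. Speed limits (rad/s): [2.22, 2.22, 3.01, 3.01, 3.14, 3.14, 3.14].

INTERFACE

Orientations are given as a rotation vector (axis times angle).
In Python, from cell import observe, get_image, camera_model, sign_off, recognise, silhouettes gives the robot as it stands.
- The arm moves only by the tool apply_moves, never from a script. Its argument "motion" is a list of rows, each an object of numbers: "x", "y", "z": the shift along the world's x, y, z in cm; "yaw": the turn about the world's z in degrees; "hand": the opening, from -1 (shut) to 1 (fully open), so that 0 is half open. In form: [{"x": .., "y": .., "z": .., "yaw": .., "hand": ..}, ...]. A call has 1 to 10 rows; each row is the pose to reach, as a shift and turn from the pose commanded when the call began; what a row does not reach only later rows make up. A row lasts 1/8 s, in which the tool goes at most 62.5 mm and 10.7 degrees, less where a joint would pass 70% of its speed; a pose out of reach is approached as far as the arm can. A call with a gripper value outside its range is refused whole. The fingers move at their own pace and stop on an object; "newtons" is the grip in N (left out, the last holds). Time passes only in rows, so rows that repeat a pose let the fingers close. It gives the time, the measured TCP pose, the force, the opening and the grip force at its end, in the units of the state.
- observe(): the state, without advancing time (a new reading comes with each control period).
- get_image(name): name is "scene" or "top" or "wrist"; returns the picture (400x640x3 uint8, blue, green, red); there is no depth.
- camera_model(name): a dict with "camera_matrix" (3x3 intrinsics, pixels), "T" (4x4, takes a point from camera to world coordinates). Camera axes: x right, y up, looking along -z (the intrinsics and any distortion apply to the point x, -y, -z); pixel columns grow to the right and rows downward; lengths in m; the calibration is good to about 2 mm. A picture is of the moment at which its call begins: read the wrist's pose just before it. camera_model takes no time and is no camera call; for the wrist camera it gives the pose at the moment of the call.
- sign_off(): hands the job in; it is judged then, once.
Trained networks look in the newest picture that a camera, given by its name, has taken for a name from the list of things; names that differ only in an ending like _2 or _b are one class to them, and where a whole thing is asked for, a point or a joint stands for the part that bears it (a point fixed in the world has none). Each returns a list of dicts, best first, with "p" (0 to 1); they miss things now and then, are a little off and sometimes report something else, mostly with a low value. They report only what shows in the picture. A call takes as long as a camera call.
- recognise(query, camera): "rect" ([left, top, right, bottom] in pixels, round what is visible of it).
- silhouettes(query, camera): "mask" (400x640 bool, what is visible of it) and "rect" ([left, top, right, bottom] in pixels, round what is visible of it).
The state is a dict: "clock": time; "joints": joint angles; "dq": joint speeds; "joint_efforts": joint torques, N m; "position": TCP position; "ee_rot": TCP orientation; "force": force on the tool from outside, world axes, zero at the start; "ft_torque": the same for the moment, N m; "width": opening from 0.0 (shut) to 1.0 (fully open); "gripper_force": force on a finger pad.
Only numpy, scipy, OpenCV 4.12 (cv2) and the standard library are available. Lean on these libraries where they do the work, as an engineer would, in place of code of your own. Each camera call takes 0.05 s, during which the arm holds its last target. There are 200 camera calls.

TASK

Fold away the three-panel metal splash guard: first push the outer panel flat against the inner side of the middle panel while the middle panel still stands well open, then swing the two together until they lie closed against the fixed panel. Then take the lock pin out of its wooden stand, drop it down through both eyes at the guard's end until its collar rests on the upper eye, and let go. Leave the things standing around where they are.

Things in the scene. Friction and masses are not known exactly. Their poses are not given: they have to be found in the camera images.
- guard: The fixed part of the splash guard: an upright aluminium panel 160 long (along its x), 5 thick, top edge at z 125, on a dark steel foot 200 x 90 x 10; it is fast to the worktop. Origin: on the worktop under the middle of the fixed panel; x runs along the panel from its eye end (x = -80) to its hinge end (x = +80), y away from the other two panels (they are on its -y side), z up.
- guard_mid (a joint): Opening angle of the middle panel about the upright hinge at the fixed panel's hinge end: 0 = folded parallel to the fixed panel with its plane 24 mm from it (a hard stop, where the eyes line up), grows counter-clockwise seen from above to 1.8 at most; starts at 1.1 to 1.6. A stiff hinge (0.22 N m friction) that stays where it is left.
- mid_hinge (a point): On the axis of the hinge between fixed and middle panel, 125 above the worktop. Its axes turn with the middle panel: -x points along the panel to its far end. The panel is 160 long, 5 thick, from z 14 to z 125, in the plane y = -12 mm of this frame; its outer side (to push when closing it) is -y, its inner side +y.
- guard_outer (a joint): Opening angle of the outer panel relative to the middle panel: 0 = flat along the inner side of the middle panel (hard stop, planes 12 mm apart), grows counter-clockwise seen from above to 1.8 at most; starts at 1.0 to 1.7. Light hinge (0.05 N m friction) that stays where it is left. When all is folded the outer panel lies between the other two.
- outer_hinge (a point): On the axis of the hinge between middle and outer panel (144 mm along the middle panel from mid_hinge), 125 above the worktop. Its axes turn with the outer panel: +x points along it to its free edge. The panel is 124 long, 5 thick, from z 14 to z 125, in the plane y = +6 mm of this frame; the side to push when folding it against the middle panel is +y.
- outer_edge (a point): Top corner of the outer panel's free edge, 124 mm from its hinge.
- upper_eye (a point): Centre of the top of the upper eye, an upright steel ring on the fixed panel's end: 25 outside, 16 bore, from z 118 to z 136.
- lower_eye (a point): Centre of the underside of the lower eye, the same kind of ring on the middle panel's far end, from z 86 to z 104; it comes exactly under the upper eye when the middle panel is fully closed.
- pin: The lock pin, 117 long overall: a steel shaft 10 in diameter and 66 long with a tapered tip (the last 12), a steel collar 27 in diameter and 5 thick, above it a wooden grip 18 to 22 in diameter and 46 high. Weighs about 90 g. Stands upright in its stand. Origin at the tip of the shaft, z up along the pin to the grip.
- pin_tip (a point): The tip of the pin's shaft.
- holder: Round wooden stand of the pin, 60 across at the foot, 40 at the top, 72 high, fast to the worktop, with a 13 bore in which the pin's shaft hangs freely, its collar on the top. Origin at the centre of its underside. It stands either left or right of the guard.
- spice_tin: White round tin with a lid, 70 across, 88 high, bystander; origin at the centre of its underside. It stands on the other side of the guard from the pin's stand.
- jam_jar: Jam jar 69 across, 99 high, bystander behind the guard, to its right; origin at the centre of its underside.
- mug_plain: Cream mug with a handle, 82 x 116 x 98 high, bystander at the right rear; origin at the underside.
- garlic: Garlic bulb, 56 across, bystander at the front right; origin at the underside.

How it is judged:
By the outcome, as a careful person would: the job done as asked, in the order asked, and still so for the second after the job is handed in, with the robot touching nothing.
It also fails if it takes over 72 s, if anything falls off the work surface, if the arm or the gripper's body presses on something with over 40 N, if the wrist force passes 120 N, or if a joint passes its speed limit or range.

## Working session

There is one attempt and no reset: what is moved stays moved. The work goes in short steps, Python scripts to look and compute and a tool call to move; the robot and the scene stay as the last step left them, time stands still between calls to the robot, and variables do not carry over. Pictures are saved under pics/ and viewed, at most 10 in all, crops included, and the job is handed in when it is done.

Besides the shell and the picture viewer there is one more tool, called after ">>>" as name(argument=value, ...), one argument or row to a line, values as JSON. apply_moves: Moves the arm, as the interface text tells. Its arguments: {"type":"object","properties":{"motion":{"type":"array","items":{"type":"object","properties":{"x":{"type":"number"},"y":{"type":"number"},"z":{"type":"number"},"yaw":{"type":"number"},"hand":{"type":"number"}}}},"newtons":{"type":"number"}},"required":["motion"]}

```bash
ls; mkdir -p pics
python3 - <<'E'
from cell import *
import cv2,numpy as np
s=observe(); print({k:np.round(v,3).tolist() for k,v in s.items()})
for c in("scene","top"):
    im=get_image(c); cv2.imwrite(f"pics/{c}0.png",im)
    m=camera_model(c); print(c,np.round(m["camera_matrix"],1).tolist(),np.round(m["T"],3).tolist(),m.keys())
    for q in("guard","guard_mid","guard_outer","pin","holder","upper_eye","lower_eye","outer_edge","outer_hinge","mid_hinge","pin_tip","spice_tin"):
        r=recognise(q,c); print(q,[(np.round(d["rect"]).astype(int).tolist(),round(d["p"],2)) for d in r[:2]])
E
```

```text
pics
{'clock': 0.0, 'joints': [1.129, 0.435, 0.025, 1.574, -0.012, 1.134, -0.075], 'dq': [-0.0, 0.001, -0.003, 0.0, 0.001, -0.0, 0.002], 'joint_efforts': [-0.002, -66.786, 0.984, -31.446, -0.061, 0.043, 0.0], 'position': [0.208, -0.589, 0.226], 'ee_rot': [-3.095, -0.529, 0.001], 'force': [0.411, -0.405, 0.171], 'ft_torque': [0.051, -0.018, 0.009], 'gripper_force': 0.0, 'width': 0.998}
scene [[462.1, 0.0, 320.0], [0.0, 462.1, 203.8], [0.0, 0.0, 1.0]] [[-0.675, 0.308, -0.67, -0.307], [-0.737, -0.26, 0.623, 0.749], [0.018, 0.915, 0.403, 0.615], [0.0, 0.0, 0.0, 1.0]] dict_keys(['camera_matrix', 'T'])
guard [([254, 191, 334, 274], 0.62)]
guard_mid [([268, 191, 335, 235], 0.65)]
guard_outer [([315, 193, 326, 250], 0.64)]
pin [([226, 245, 237, 266], 0.78)]
holder [([220, 265, 245, 301], 0.87)]
upper_eye [([254, 189, 338, 276], 0.56)]
lower_eye [([270, 191, 337, 250], 0.55)]
outer_edge [([319, 193, 323, 248], 0.53)]
outer_hinge [([317, 192, 325, 249], 0.74)]
mid_hinge [([252, 192, 335, 273], 0.73), ([271, 191, 336, 248], 0.64)]
pin_tip [([226, 244, 238, 266], 0.72), ([357, 166, 391, 195], 0.37)]
spice_tin [([381, 189, 399, 221], 0.83), ([221, 266, 245, 301], 0.67)]
top [[418.1, 0.0, 317.8], [0.0, 418.1, 202.5], [0.0, 0.0, 1.0]] [[0.025, 0.995, -0.101, 0.431], [-1.0, 0.025, -0.004, -0.069], [-0.001, 0.101, 0.995, 1.328], [0.0, 0.0, 0.0, 1.0]] dict_keys(['camera_matrix', 'T'])
guard [([252, 180, 326, 243], 0.85)]
guard_mid [([268, 176, 333, 230], 0.71), ([287, 196, 319, 229], 0.61)]
guard_outer [([292, 199, 318, 227], 0.6)]
pin [([191, 224, 202, 231], 0.65)]
holder [([196, 218, 212, 238], 0.73)]
upper_eye [([256, 178, 331, 243], 0.69)]
lower_eye [([270, 174, 328, 230], 0.8), ([290, 197, 318, 230], 0.4)]
outer_edge [([286, 194, 321, 231], 0.65)]
outer_hinge [([289, 196, 321, 228], 0.67)]
mid_hinge [([274, 177, 327, 230], 0.57)]
pin_tip []
spice_tin [([383, 210, 410, 233], 0.81)]
```

Run:
```python
import cv2,numpy as np
a=cv2.imread("pics/top0.png")[150:290,180:420]; b=cv2.imread("pics/scene0.png")[150:320,200:420]
cv2.imwrite("pics/topc.png",cv2.resize(a,(792,462),interpolation=cv2.INTER_CUBIC))
cv2.imwrite("pics/scenec.png",cv2.resize(b,(770,595),interpolation=cv2.INTER_CUBIC))
```

```text
(no output)
```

View pics/topc.png

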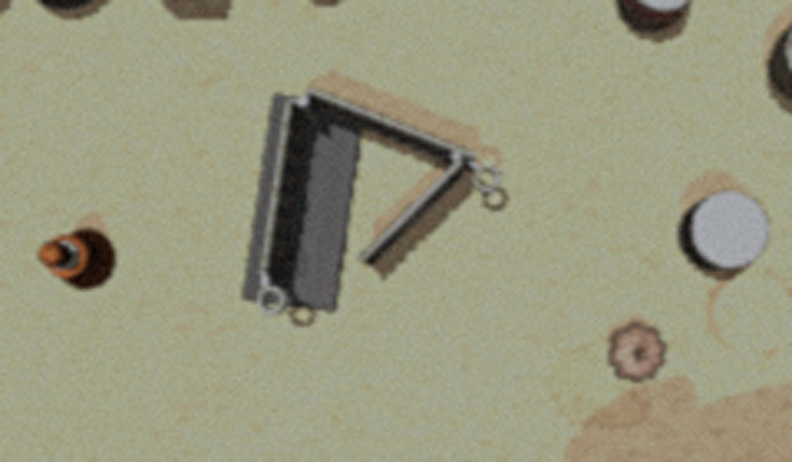

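View pics/scenec.png

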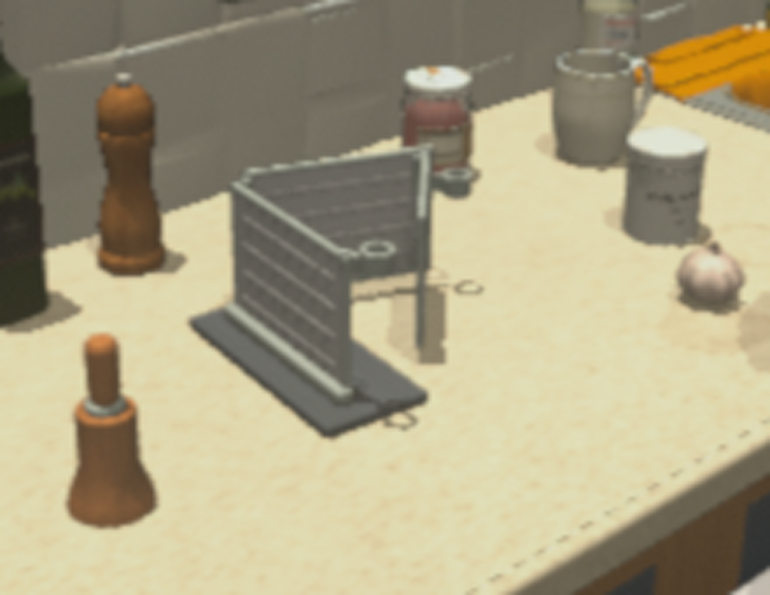

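Top crop: the fixed panel runs from (300,97) to (265,285), with the upper eye at (272,299). The middle panel runs from (308,95) to (465,158), with the lower eye at (487,178) and its shadow at (495,197). The outer panel's free edge is at (370,260) and the pin grip top at (48,254). The scene crop agrees: upper eye (377,248), lower eye (457,174), pin collar (105,405). I'll fit the guard model to these points.

```bash
cat > h.py <<'E'
import numpy as np, cv2
from scipy.optimize import least_squares
from cell import *
def proj(m,P):
    K=m["camera_matrix"];T=np.array(m["T"]);p=(np.atleast_2d(P)-T[:3,3])@T[:3,:3]
    p=p*[1,-1,-1]; q=p@np.array(K).T; return q[:,:2]/q[:,2:]
def R(a): return np.array([[np.cos(a),-np.sin(a)],[np.sin(a),np.cos(a)]])
def model(v):
    x,y,th,a,b=v[:5]; e=np.array(v[5:7]) if len(v)>5 else np.array([-.0925,-.012])
    G=lambda p:np.array([x,y])+R(th)@p
    h=np.array([.08,-.012]); M=lambda p:G(h+R(a)@np.array(p)); oh=np.array([-.144,-.006])
    O=lambda p:M(oh+R(b)@np.array(p))
    A=lambda p,z:np.array([*p,z])
    return dict(fh=A(G([.08,0]),.125),fe=A(G([-.08,0]),.125),ue=A(G(e),.136),le=A(M(e-h),.104),
      mfar=A(M([-.16,-.012]),.125),mnear=A(M([0,-.012]),.125),oe=A(O([.124,.006]),.125),hinge=A(G(h),.125),oh=A(M(oh),.125))
def tri(obs): # [(model,uv)]
    f=lambda P:np.concatenate([proj(m,P)[0]-uv for m,uv in obs])
    r=least_squares(f,[.45,0,.1]); return r.x,np.abs(r.fun).max()
E
python3 - <<'E'
from h import *
t,s=camera_model("top"),camera_model("scene")
T=lambda u,v:np.array([180+u/3.3,150+v/3.3]); S=lambda u,v:np.array([200+u/3.5,150+v/3.5])
ob=[(t,"ue",T(272,299)),(t,"le",T(487,178)),(t,"oe",T(369,261)),(t,"fh",T(299,98)),(t,"fe",T(266,284)),(t,"mfar",T(467,160)),
(s,"ue",S(377,248)),(s,"le",S(457,174)),(s,"fh",S(238,187)),(s,"fe",S(346,258)),(s,"mfar",S(430,150))]
f=lambda v:np.concatenate([proj(m,model(v)[k])[0]-uv for m,k,uv in ob])
r=least_squares(f,[.5,.05,1.5,1.2,1,-.0925,-.012]); print(np.round(r.x,4)); print(np.round(r.fun.reshape(-1,2),1).tolist())
for k,p in model(r.x).items(): print(k,np.round(p,3))
np.save("v.npy",r.x)
print("ue",tri([(t,T(272,299)),(s,S(377,248))]),"griptop",tri([(t,T(48,254)),(s,S(102,338))]),"le",tri([(t,T(487,178)),(s,S(457,174))]))
for k,q in(("tin",(726,230)),("garlic",(636,352)),("collar",(72,257))):
    # ray to z
    for z in (.08,.05,.0):
        g=least_squares(lambda p:proj(t,[p[0],p[1],z])[0]-T(*q),[.45,0]).x; print(k,z,np.round(g,3))
E
```

```text
[ 0.535   0.0932 -0.1146  1.3263  1.2202 -0.0949 -0.0118]
[[-0.9, -0.0], [-0.6, 0.1], [-1.2, 1.5], [-3.4, 0.6], [-1.8, -1.2], [2.4, -1.0], [0.5, -1.3], [0.5, -1.4], [-0.8, -2.9], [1.7, -1.1], [1.8, -2.3]]
fh [0.614 0.084 0.125]
fe [0.456 0.102 0.125]
ue [0.439 0.092 0.136]
le [ 0.551 -0.092  0.104]
mfar [ 0.568 -0.082  0.125]
mnear [0.624 0.068 0.125]
oe [0.47  0.011 0.125]
hinge [0.613 0.072 0.125]
oh [ 0.568 -0.065  0.125]
ue (array([0.44049936, 0.09141509, 0.13158727]), np.float64(0.4428878620543628)) griptop (array([0.47430663, 0.29016809, 0.11923213]), np.float64(0.19858600755117095)) le (array([ 0.55308329, -0.09280136,  0.09861536]), np.float64(0.35218548522931314))
tin 0.08 [ 0.512 -0.311]
tin 0.05 [ 0.514 -0.317]
tin 0.0 [ 0.517 -0.327]
garlic 0.08 [ 0.401 -0.231]
garlic 0.05 [ 0.4   -0.235]
garlic 0.0 [ 0.399 -0.241]
collar 0.08 [0.473 0.279]
collar 0.05 [0.474 0.288]
collar 0.0 [0.476 0.302]
```

>>> apply_moves(
  motion=[
    {"x":5,"y":11,"hand":-1},
    {"x":10,"y":23,"hand":-1},
    {"x":15,"y":34,"hand":-1},
    {"x":20,"y":45,"hand":-1},
    {"x":23,"y":52,"hand":-1},
    {"x":23,"y":52,"hand":-1},
    {"x":23,"y":52,"hand":-1},
    {"x":23,"y":52,"hand":-1},
  ],
)

```text
schema error: expected keys x, y, z, yaw, hand
```

Run:
```python
from h import *
o=observe(); print(o["clock"],np.round(o["position"],3),np.round(o["ee_rot"],3),np.round(o["joints"],2),o["width"])
m=camera_model("wrist"); im=get_image("wrist"); print(np.round(m["camera_matrix"],1).tolist(),np.round(m["T"],3).tolist())
for k,p in model(np.load("v.npy")).items():
    q=proj(m,p)[0]; print(k,q.round()); cv2.circle(im,tuple(int(z) for z in np.clip(q,-999,2000)),3,(0,0,255),-1)
cv2.imwrite("pics/w1.png",im)
```

```text
1.3 [ 0.208 -0.589  0.227] [ 3.097  0.53  -0.   ] [ 1.13  0.43  0.02  1.57 -0.01  1.13 -0.08] 1.0002197356602818
[[305.3, 0.0, 318.3], [0.0, 305.3, 192.4], [0.0, 0.0, 1.0]] [[0.332, 0.909, 0.254, 0.276], [-0.943, 0.319, 0.09, -0.565], [0.001, -0.269, 0.963, 0.384], [0.0, 0.0, 0.0, 1.0]]
fh [-1135. -1505.]
fe [-893. -754.]
ue [-933. -746.]
le [-372. -734.]
mfar [-514. -941.]
mnear [-1095. -1534.]
oe [-670. -693.]
hinge [-1085. -1468.]
oh [-561. -967.]
```

View pics/w1.png

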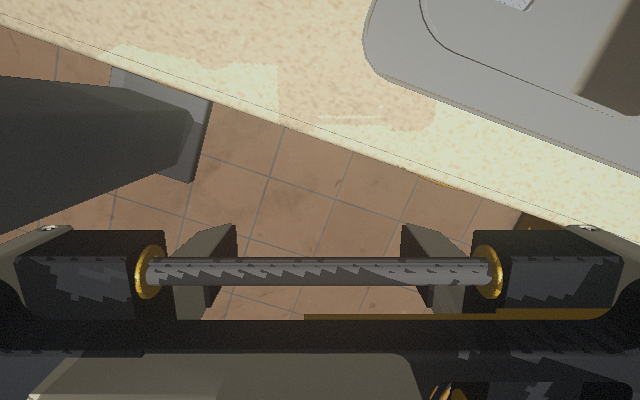

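The move was refused because every key is required. The picture only shows the worktop edge and fingers at the start pose. I'll resend it with all the keys.

>>> apply_moves(
  motion=[
    {"x":5,"y":11,"z":3,"yaw":0,"hand":-1},
    {"x":10,"y":23,"z":5,"yaw":0,"hand":-1},
    {"x":15,"y":34,"z":5,"yaw":0,"hand":-1},
    {"x":20,"y":45,"z":5,"yaw":0,"hand":-1},
    {"x":23,"y":52,"z":5,"yaw":0,"hand":-1},
    {"x":23,"y":52,"z":5,"yaw":0,"hand":-1},
    {"x":23,"y":52,"z":5,"yaw":0,"hand":-1},
    {"x":23,"y":52,"z":5,"yaw":0,"hand":-1},
    {"x":23,"y":52,"z":5,"yaw":0,"hand":-1},
    {"x":23,"y":52,"z":5,"yaw":0,"hand":-1},
  ],
)

```text
clock: 2.6
position: [0.4391, -0.0651, 0.2773]
ee_rot: [-3.094, -0.54, -0.003]
force: [-0.1, -0.7, -0.1]
width: 0.008
gripper_force: 0.0
```

```bash
cat > w.py <<'E'
from h import *
import sys
o=observe(); print(o["clock"],np.round(o["position"],3),np.round(o["ee_rot"],3),np.round(o["joints"],2),round(o["width"],2),np.round(o["force"],1))
m=camera_model("wrist"); im=get_image("wrist"); cv2.imwrite(f"pics/{sys.argv[1]}_raw.png",im)
np.savez(f"pics/{sys.argv[1]}.npz",K=m["camera_matrix"],T=m["T"])
for k,p in model(np.load("v.npy")).items():
    q=proj(m,p)[0]; print(k,q.round()); cv2.circle(im,tuple(int(z) for z in np.clip(q,-999,2000)),2,(0,0,255),-1)
cv2.imwrite(f"pics/{sys.argv[1]}.png",im)
E
python3 w.py w2
```

```text
2.6 [ 0.439 -0.065  0.277] [-3.094e+00 -5.400e-01 -3.000e-03] [ 0.38  0.12 -0.38  1.89  0.05  1.14 -1.25] 0.01 [-0.1 -0.7 -0.1]
fh [224. -66.]
fe [163. 108.]
ue [164. 129.]
le [380.  83.]
mfar [382.  60.]
mnear [245. -72.]
oe [257. 126.]
hinge [237. -59.]
oh [365.  53.]
```

View pics/w2.png

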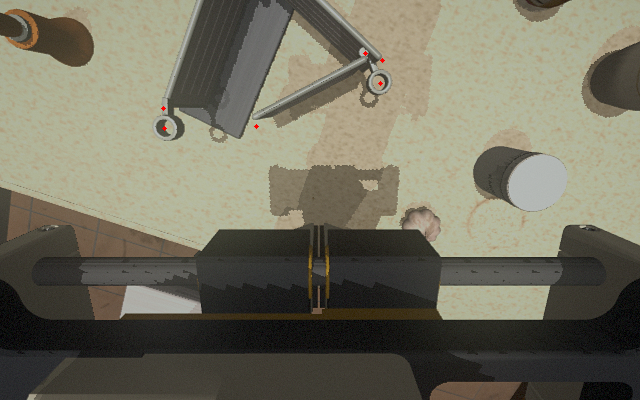

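The model overlays well: upper eye ring at (166,127), lower eye at (380,82). Only the outer edge is off, at (256,117) against a modelled (257,126). I'll refit with this view and work out the waypoints.

```bash
cat > fit.py <<'E'
from h import *
t,s=camera_model("top"),camera_model("scene"); z=np.load("pics/w2.npz"); w=dict(camera_matrix=z["K"],T=z["T"])
T=lambda u,v:np.array([180+u/3.3,150+v/3.3]); S=lambda u,v:np.array([200+u/3.5,150+v/3.5])
ob=[(t,"ue",T(272,299)),(t,"le",T(487,178)),(t,"mfar",T(467,160)),
(s,"ue",S(377,248)),(s,"le",S(457,174)),(s,"fh",S(238,187)),(s,"fe",S(346,258)),
(w,"ue",(166,127)),(w,"le",(380,82)),(w,"oe",(256,116.5)),(w,"fe",(166,105)),(w,"mfar",(380,60))]
f=lambda v:np.r_[np.concatenate([proj(m,model(v)[k])[0]-uv for m,k,uv in ob]),(v[5]+.0925)*500,(v[6]+.012)*500]
r=least_squares(f,np.load("v.npy"),loss="soft_l1"); print(np.round(r.x,4)); print(np.round(f(r.x)[:-2].reshape(-1,2),1).tolist())
np.save("v.npy",r.x); M=model(r.x)
for k,p in M.items(): print(k,np.round(p,3))
E
cat > way.py <<'E'
from h import *
v=np.load("v.npy"); M=model(v); o=observe()["position"]
yaw=np.radians(70.3)
sup=lambda d:.0095*abs(np.cos(d))+.019*abs(np.sin(d))
psi=v[2]+v[3]
print("outer push: b, TCP xy, shift cm")
for b in np.r_[v[4]+.25,np.linspace(v[4],0,8),-.05]:
    ph=psi+b; p=M["oh"][:2]+R(ph)@np.array([.1,.0085+sup(ph-yaw)]); print(round(b,2),p.round(3),((p-o[:2])*100).round(1))
print("mid")
for a in np.r_[v[3]+.3,np.linspace(v[3],0,9),-.03]:
    ph=v[2]+a; p=M["hinge"][:2]+R(ph)@np.array([-.125,-.0145-sup(ph-yaw)]); print(round(a,2),p.round(3),((p-o[:2])*100).round(1))
E
python3 fit.py; python3 way.py
```

```text
[ 0.538   0.0929 -0.1091  1.3019  1.167  -0.0955 -0.0126]
[[-0.4, -0.8], [-0.8, -0.1], [2.0, -1.1], [0.3, -1.8], [0.2, -1.4], [-1.6, -3.2], [1.2, -1.6], [0.3, -0.3], [0.1, 0.5], [-5.2, 0.7], [-1.5, 0.6], [1.2, -0.5]]
fh [0.618 0.084 0.125]
fe [0.459 0.102 0.125]
ue [0.442 0.091 0.136]
le [ 0.552 -0.091  0.104]
mfar [ 0.568 -0.081  0.125]
mnear [0.627 0.068 0.125]
oe [0.476 0.019 0.125]
hinge [0.616 0.072 0.125]
oh [ 0.569 -0.064  0.125]
outer push: b, TCP xy, shift cm
1.42 [ 0.468 -0.038] [2.9 2.8]
1.17 [ 0.477 -0.014] [3.8 5.2]
1.0 [0.486 0.   ] [4.8 6.7]
0.83 [0.499 0.013] [6. 8.]
0.67 [0.514 0.024] [7.5 9.1]
0.5 [0.531 0.032] [9.2 9.9]
0.33 [0.55  0.037] [11.1 10.4]
0.17 [0.57  0.038] [13.1 10.5]
0.0 [0.588 0.036] [15.  10.3]
-0.05 [0.592 0.035] [15.4 10.2]
mid
1.6 [ 0.635 -0.055] [19.6  1.2]
1.3 [ 0.593 -0.053] [15.4  1.3]
1.14 [ 0.576 -0.049] [13.7  1.7]
0.98 [ 0.558 -0.042] [12.   2.4]
0.81 [ 0.542 -0.033] [10.3  3.3]
0.65 [ 0.527 -0.021] [8.8 4.5]
0.49 [ 0.513 -0.006] [7.4 6. ]
0.33 [0.502 0.011] [6.3 7.7]
0.16 [0.493 0.03 ] [5.5 9.6]
0.0 [0.488 0.051] [ 4.9 11.7]
-0.03 [0.488 0.055] [ 4.9 12.1]
```

>>> apply_moves(
  motion=[
    {"x":1,"y":0.5,"z":-6,"yaw":0,"hand":-1},
    {"x":1,"y":0.5,"z":-12,"yaw":0,"hand":-1},
    {"x":1,"y":0.5,"z":-18,"yaw":0,"hand":-1},
    {"x":1.5,"y":1,"z":-19.2,"yaw":0,"hand":-1},
    {"x":2.9,"y":2.8,"z":-19.2,"yaw":0,"hand":-1},
    {"x":3.3,"y":4,"z":-19.2,"yaw":0,"hand":-1},
    {"x":3.8,"y":5.2,"z":-19.2,"yaw":0,"hand":-1},
    {"x":4.3,"y":6,"z":-19.2,"yaw":0,"hand":-1},
    {"x":4.8,"y":6.7,"z":-19.2,"yaw":0,"hand":-1},
    {"x":5.4,"y":7.4,"z":-19.2,"yaw":0,"hand":-1},
  ],
)

```text
clock: 3.9
position: [0.4919, 0.0046, 0.0848]
ee_rot: [3.096, 0.529, -0.0]
force: [0.4, -1.2, -0.7]
width: 0.007
gripper_force: 0.2
```

>>> apply_moves(
  motion=[
    {"x":1.3,"y":1.1,"z":0,"yaw":0,"hand":-1},
    {"x":2.1,"y":1.7,"z":0,"yaw":0,"hand":-1},
    {"x":3,"y":2.1,"z":0,"yaw":0,"hand":-1},
    {"x":3.8,"y":2.5,"z":0,"yaw":0,"hand":-1},
    {"x":4.7,"y":2.8,"z":0,"yaw":0,"hand":-1},
    {"x":5.7,"y":3,"z":0,"yaw":0,"hand":-1},
    {"x":6.7,"y":3.1,"z":0,"yaw":0,"hand":-1},
    {"x":7.7,"y":3.1,"z":0,"yaw":0,"hand":-1},
    {"x":8.6,"y":3,"z":0,"yaw":0,"hand":-1},
    {"x":9.1,"y":3,"z":0,"yaw":0,"hand":-1},
  ],
)

```text
clock: 5.15
position: [0.5821, 0.0338, 0.0843]
ee_rot: [3.096, 0.528, -0.004]
force: [-5.7, -2.5, 1.1]
width: 0.011
gripper_force: 2.3
```

Run:
```python
from h import *
print(np.round(observe()["force"],1))
a=get_image("top")[150:270,230:360]
cv2.imwrite("pics/t2.png",cv2.resize(a,None,fx=4.5,fy=4.5,interpolation=cv2.INTER_CUBIC))
```

```text
[-5.7 -2.5  1.1]
```

>>> apply_moves(
  motion=[
    {"x":-3,"y":-1,"z":0,"yaw":0,"hand":-1},
    {"x":-5,"y":-2,"z":4,"yaw":0,"hand":-1},
    {"x":-7,"y":-5,"z":10,"yaw":0,"hand":-1},
    {"x":-9,"y":-10,"z":16,"yaw":0,"hand":-1},
    {"x":-14,"y":-10,"z":19.2,"yaw":0,"hand":-1},
    {"x":-14,"y":-10,"z":19.2,"yaw":0,"hand":-1},
    {"x":-14,"y":-10,"z":19.2,"yaw":0,"hand":-1},
  ],
)

```text
clock: 6.08
position: [0.4432, -0.0656, 0.2775]
ee_rot: [3.096, 0.529, 0.004]
force: [0.6, 0.3, -0.1]
width: 0.003
gripper_force: 0.0
```

```bash
python3 w.py w3
python3 - <<'E'
import cv2
a=cv2.imread("pics/w3_raw.png")[0:200,120:440]; cv2.imwrite("pics/w3c.png",cv2.resize(a,None,fx=2.5,fy=2.5,interpolation=cv2.INTER_CUBIC))
E
```

```text
6.075 [ 0.443 -0.066  0.278] [3.096 0.529 0.004] [ 0.37  0.13 -0.38  1.88  0.05  1.14 -1.26] 0.0 [ 0.6  0.3 -0.1]
fh [220. -64.]
fe [162. 111.]
ue [164. 132.]
le [377.  86.]
mfar [378.  63.]
mnear [242. -70.]
oe [248. 122.]
hinge [234. -57.]
oh [361.  57.]
```

View pics/w3c.png

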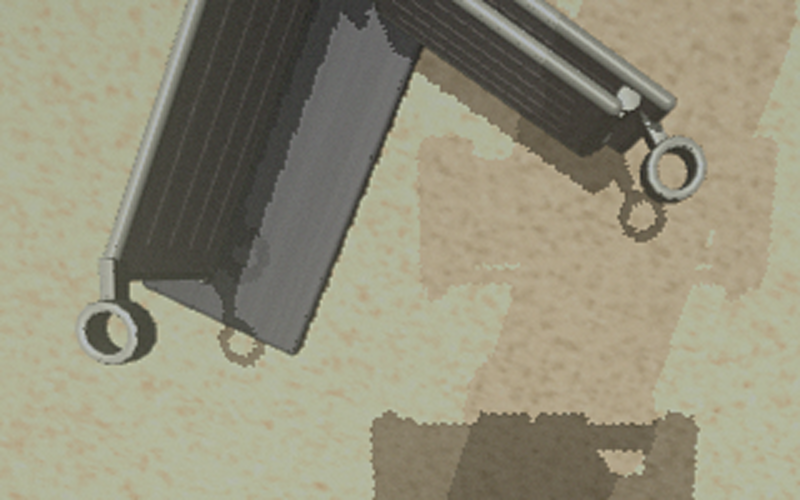

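The outer panel now lies parallel and close against the middle panel (edges (470,0)-(615,108) and (530,0)-(670,103)). The lower eye is at crop (673,167), so the middle panel has opened slightly. I'll refit its angle.

```bash
python3 - <<'E'
from h import *
z=np.load("pics/w3.npz"); w=dict(camera_matrix=z["K"],T=z["T"]); v=np.load("v.npy")
def f(q):
    u=v.copy();u[3]=q[0];u[4]=0;M=model(u); return np.r_[proj(w,M["le"])[0]-(120+673/2.5,167/2.5),proj(w,M["mfar"])[0]-(120+672/2.5,103/2.5)]
r=least_squares(f,[1.4]); print(r.x,r.fun); v[3]=r.x[0]; v[4]=0; np.save("v.npy",v)
E
python3 way.py | sed -n '/mid/,$p'
```

```text
[1.43049554] [2.1158998  0.37643175 1.94345515 2.10351992]
mid
1.73 [ 0.653 -0.051] [21.   1.4]
1.43 [ 0.61  -0.055] [16.7  1. ]
1.25 [ 0.588 -0.052] [14.4  1.3]
1.07 [ 0.568 -0.047] [12.5  1.9]
0.89 [ 0.55  -0.038] [10.7  2.7]
0.72 [ 0.532 -0.026] [8.9 3.9]
0.54 [ 0.517 -0.011] [7.4 5.4]
0.36 [0.504 0.007] [6.1 7.2]
0.18 [0.494 0.028] [5.1 9.3]
0.0 [0.488 0.051] [ 4.5 11.6]
-0.03 [0.488 0.055] [ 4.4 12. ]
```

>>> apply_moves(
  motion=[
    {"x":6,"y":0.5,"z":0,"yaw":0,"hand":-1},
    {"x":12,"y":1,"z":0,"yaw":0,"hand":-1},
    {"x":18,"y":1.2,"z":0,"yaw":0,"hand":-1},
    {"x":21.5,"y":1.2,"z":0,"yaw":0,"hand":-1},
    {"x":21.5,"y":1.2,"z":-6,"yaw":0,"hand":-1},
    {"x":21.5,"y":1.2,"z":-12,"yaw":0,"hand":-1},
    {"x":21.5,"y":1.2,"z":-18,"yaw":0,"hand":-1},
    {"x":21.5,"y":1.2,"z":-19.3,"yaw":0,"hand":-1},
    {"x":19,"y":1,"z":-19.3,"yaw":0,"hand":-1},
    {"x":18,"y":1,"z":-19.3,"yaw":0,"hand":-1},
  ],
)

```text
clock: 7.38
position: [0.6229, -0.0549, 0.0844]
ee_rot: [-3.096, -0.53, -0.001]
force: [-0.1, -0.2, 0.7]
width: 0.001
gripper_force: 0.0
```

>>> apply_moves(
  motion=[
    {"x":-1.3,"y":0,"z":0,"yaw":0,"hand":-1},
    {"x":-2.4,"y":0.1,"z":0,"yaw":0,"hand":-1},
    {"x":-3.6,"y":0.3,"z":0,"yaw":0,"hand":-1},
    {"x":-4.6,"y":0.6,"z":0,"yaw":0,"hand":-1},
    {"x":-5.5,"y":0.9,"z":0,"yaw":0,"hand":-1},
    {"x":-6.4,"y":1.3,"z":0,"yaw":0,"hand":-1},
    {"x":-7.3,"y":1.7,"z":0,"yaw":0,"hand":-1},
    {"x":-8.2,"y":2.3,"z":0,"yaw":0,"hand":-1},
    {"x":-9.1,"y":2.9,"z":0,"yaw":0,"hand":-1},
    {"x":-9.9,"y":3.6,"z":0,"yaw":0,"hand":-1},
  ],
)

```text
clock: 8.62
position: [0.523, -0.0191, 0.0837]
ee_rot: [3.097, 0.529, -0.0]
force: [1.8, -0.8, -0.0]
width: 0.007
gripper_force: 0.8
```

>>> apply_moves(
  motion=[
    {"x":-0.7,"y":0.8,"z":0,"yaw":0,"hand":-1},
    {"x":-1.4,"y":1.7,"z":0,"yaw":0,"hand":-1},
    {"x":-2,"y":2.6,"z":0,"yaw":0,"hand":-1},
    {"x":-2.5,"y":3.6,"z":0,"yaw":0,"hand":-1},
    {"x":-3,"y":4.7,"z":0,"yaw":0,"hand":-1},
    {"x":-3.3,"y":5.6,"z":0,"yaw":0,"hand":-1},
    {"x":-3.5,"y":6.3,"z":0,"yaw":0,"hand":-1},
    {"x":-3.6,"y":6.8,"z":0,"yaw":0,"hand":-1},
  ],
)

```text
clock: 9.62
position: [0.4875, 0.0489, 0.0837]
ee_rot: [3.097, 0.53, -0.0]
force: [0.0, -1.6, -0.4]
width: 0.004
gripper_force: 0.9
```

>>> apply_moves(
  motion=[
    {"x":0,"y":0.4,"z":0,"yaw":0,"hand":-1},
    {"x":0,"y":0.7,"z":0,"yaw":0,"hand":-1},
    {"x":0,"y":0.7,"z":0,"yaw":0,"hand":-1},
  ],
)

```text
clock: 10.0
position: [0.4875, 0.0523, 0.0836]
ee_rot: [3.094, 0.524, -0.003]
force: [0.4, -11.8, 3.8]
width: 0.001
gripper_force: 6.1
```

>>> apply_moves(
  motion=[
    {"x":0,"y":-1.5,"z":0,"yaw":0,"hand":-1},
    {"x":-1,"y":-4,"z":3,"yaw":0,"hand":-1},
    {"x":-4,"y":-4,"z":9,"yaw":0,"hand":0},
    {"x":-8,"y":0,"z":14,"yaw":0,"hand":0.5},
    {"x":-10,"y":6,"z":18,"yaw":0,"hand":0.5},
    {"x":-12,"y":12,"z":22,"yaw":0,"hand":0.5},
    {"x":-12,"y":14,"z":22,"yaw":0,"hand":0.5},
    {"x":-12,"y":14,"z":22,"yaw":0,"hand":0.5},
    {"x":-12,"y":14,"z":22,"yaw":0,"hand":0.5},
  ],
)

```text
clock: 11.12
position: [0.3676, 0.1949, 0.3033]
ee_rot: [3.096, 0.53, -0.001]
force: [-0.5, -0.0, -0.0]
width: 0.712
gripper_force: 0.0
```

```bash
python3 - <<'E'
import numpy as np
v=np.load("v.npy"); v[3]=0; np.save("v.npy",v)
E
python3 w.py w4
python3 - <<'E'
from h import *
s=camera_model("scene")
for uv in((205,238),(212,235)): print("bottle base",least_squares(lambda p:proj(s,[p[0],p[1],0])[0]-uv,[.5,.3]).x.round(3))
E
```

```text
11.125 [0.368 0.195 0.303] [ 3.096e+00  5.300e-01 -1.000e-03] [-0.03  0.07 -0.61  1.88  0.04  1.2  -1.89] 0.71 [-0.5 -0.  -0. ]
fh [517. -31.]
fe [429. 125.]
ue [435. 144.]
le [425. 141.]
mfar [448. 134.]
mnear [537. -19.]
oe [515.  -3.]
hinge [527. -25.]
oh [451. 118.]
bottle base [0.749 0.204]
bottle base [0.752 0.18 ]
```

View pics/w4_raw.png

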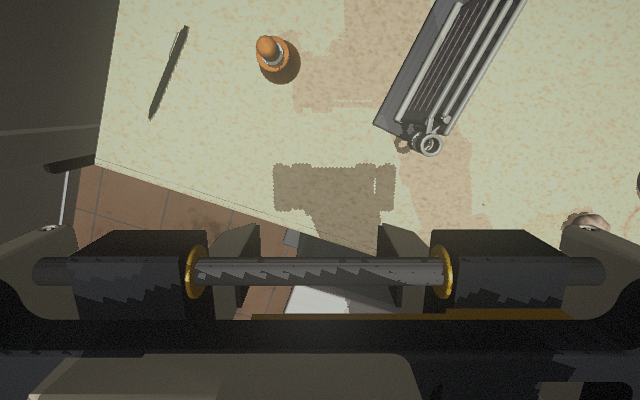

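The guard is closed, with the outer panel inside. The upper eye ring is near (429,145) and the pin's grip top near (266,45) with its collar near (274,54). I'll triangulate both from several views.

Run:
```python
from h import *
t,s=camera_model("top"),camera_model("scene")
L=lambda n:(lambda z:dict(camera_matrix=z["K"],T=z["T"]))(np.load(f"pics/{n}.npz"))
T=lambda u,v:np.array([180+u/3.3,150+v/3.3]); S=lambda u,v:np.array([200+u/3.5,150+v/3.5])
ue=[(t,T(272,299)),(s,S(377,248)),(L("w2"),np.array((166,127))),(L("w3"),np.array((163.2,132.8))),(L("w4"),np.array((429,145)))]
P,e=tri(ue);print("ue",P.round(4),[ (proj(m,P)[0]-u).round(1).tolist() for m,u in ue])
P,e=tri(ue[2:]);print("ue wrist",P.round(4),e)
for m,u in ue: print(least_squares(lambda p:proj(m,[p[0],p[1],.136])[0]-u,[.4,.1]).x.round(4))
gt=[(t,T(48,254)),(s,S(102,338)),(L("w4"),np.array((265,44)))]
P,e=tri(gt);print("grip",P.round(4),e)
for m,u in gt: print(least_squares(lambda p:proj(m,[p[0],p[1],.121])[0]-u,[.4,.1]).x.round(4))
w=gt[2][0]
print("collar",least_squares(lambda p:proj(w,[p[0],p[1],.077])[0]-(274,55),[.4,.1]).x.round(4),"cab",least_squares(lambda p:proj(w,[p[0],p[1],0])[0]-(110,60),[.4,.1]).x.round(3))
a=cv2.imread("pics/w4_raw.png"); b=np.hstack([cv2.resize(a[20:95,235:310],(400,400),interpolation=cv2.INTER_CUBIC),cv2.resize(a[110:185,390:465],(400,400),interpolation=cv2.INTER_CUBIC)]); cv2.imwrite("pics/w4c.png",b)
```

```text
ue [0.4394 0.0937 0.1306] [[-1.1, -0.0], [0.0, 0.8], [-0.5, 0.6], [0.3, -0.1], [0.7, -0.4]]
ue wrist [0.4393 0.0941 0.1298] 0.5777985882001389
[0.4394 0.0897]
[0.4346 0.098 ]
[0.4413 0.0911]
[0.4405 0.0916]
[0.4387 0.0963]
grip [0.4763 0.291  0.1192] 0.8559455954384703
[0.4738 0.289 ]
[0.472 0.292]
[0.4764 0.2909]
collar [0.4739 0.287 ] cab [0.399 0.514]
```

View pics/w4c.png

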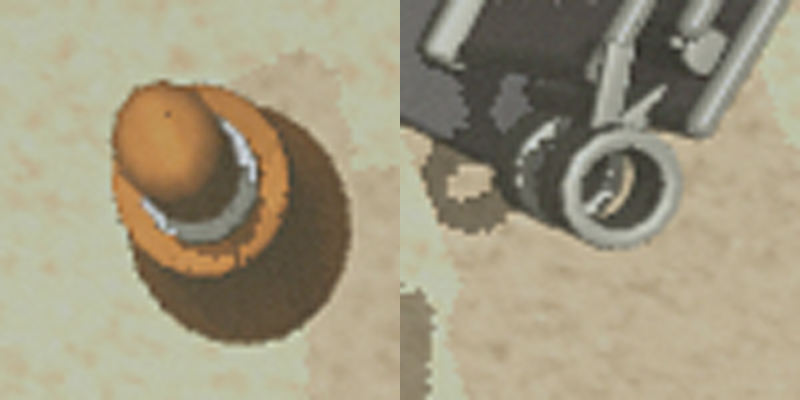

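>>> apply_moves(
  motion=[
    {"x":3,"y":3,"z":0,"yaw":-10,"hand":0.5},
    {"x":6,"y":6,"z":0,"yaw":-20,"hand":0.5},
    {"x":9,"y":8,"z":0,"yaw":-30,"hand":0.5},
    {"x":10.8,"y":9.4,"z":-2,"yaw":-40,"hand":0.5},
    {"x":10.8,"y":9.4,"z":-5,"yaw":-50,"hand":0.5},
    {"x":10.8,"y":9.4,"z":-8,"yaw":-60,"hand":0.5},
    {"x":10.8,"y":9.4,"z":-11,"yaw":-70,"hand":0.5},
    {"x":10.8,"y":9.4,"z":-11,"yaw":-70,"hand":0.5},
    {"x":10.8,"y":9.4,"z":-11,"yaw":-70,"hand":0.5},
  ],
)

```text
clock: 12.3
position: [0.4755, 0.2869, 0.1923]
ee_rot: [2.836, -1.343, -0.001]
force: [0.6, 0.1, -1.7]
width: 0.751
gripper_force: 0.0
```

```bash
python3 w.py w5 | head -1;  python3 - <<'E'
from h import *
m=camera_model("wrist"); print(np.round(m["T"],3).tolist())
for z in(.077,.123):print(z,proj(m,[.4755,.289,z]).round())
for q in("pin","holder"):
    for d in recognise(q,"wrist")[:2]: print(q,np.round(d["rect"]),d["p"])
E
```

```text
12.3 [0.476 0.287 0.192] [ 2.836e+00 -1.343e+00 -1.000e-03] [-1.21  0.43  0.79  1.83 -0.35  1.03 -2.73] 0.75 [ 0.6  0.1 -1.7]
[[-0.778, 0.606, 0.167, 0.522], [-0.629, -0.75, -0.205, 0.232], [0.001, -0.264, 0.964, 0.351], [0.0, 0.0, 0.0, 1.0]]
0.077 [[319. 190.]]
0.123 [[319. 206.]]
pin [301. 178. 332. 217.] 0.79
holder [293. 151. 342. 202.] 0.78
```

View pics/w5_raw.png

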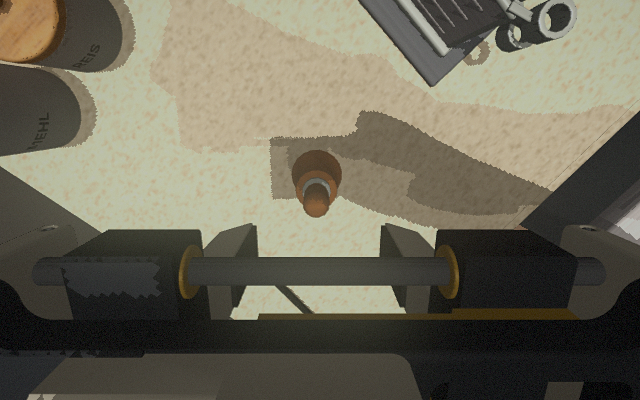

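The grip top is at about (316,206) and the collar at (316,189). That puts the pin at about (0.477, 0.290), within 2 mm of the estimate. Joint 7 is near its limit, so I'll yaw back before grasping.

>>> apply_moves(
  motion=[
    {"x":0.1,"y":0.3,"z":0,"yaw":10,"hand":0.5},
    {"x":0.1,"y":0.3,"z":0,"yaw":20,"hand":0.5},
    {"x":0.1,"y":0.3,"z":0,"yaw":30,"hand":0.5},
    {"x":0.1,"y":0.3,"z":0,"yaw":40,"hand":0.5},
    {"x":0.1,"y":0.3,"z":0,"yaw":50,"hand":0.5},
    {"x":0.1,"y":0.3,"z":0,"yaw":60,"hand":0.5},
    {"x":0.1,"y":0.3,"z":0,"yaw":70,"hand":0.5},
    {"x":0.1,"y":0.3,"z":0,"yaw":70,"hand":0.5},
    {"x":0.1,"y":0.3,"z":0,"yaw":70,"hand":0.5},
  ],
)

```text
clock: 13.58
position: [0.4768, 0.2918, 0.1936]
ee_rot: [3.095, 0.532, -0.001]
force: [-0.2, 0.4, 0.3]
width: 0.751
gripper_force: 0.0
```

```bash
python3 w.py w6 | head -1;  python3 - <<'E'
from h import *
m=camera_model("wrist")
for z in(.077,.1,.123):print(z,proj(m,[.477,.290,z]).round())
for q in("pin","holder"):
    for d in recognise(q,"wrist")[:2]: print(q,np.round(d["rect"]),d["p"])
E
```

```text
13.575 [0.477 0.292 0.194] [ 3.095e+00  5.320e-01 -1.000e-03] [-0.99  0.38  0.46  1.81 -0.19  1.01 -1.68] 0.75 [-0.2  0.4  0.3]
0.077 [[321. 189.]]
0.1 [[321. 196.]]
0.123 [[321. 205.]]
pin [303. 176. 331. 215.] 0.63
holder [294. 148. 344. 203.] 0.93
holder [427.  86. 638. 247.] 0.63
```

>>> apply_moves(
  motion=[
    {"x":-0.1,"y":0,"z":-4,"yaw":0,"hand":0.5},
    {"x":-0.1,"y":0,"z":-8,"yaw":0,"hand":0.5},
    {"x":-0.1,"y":0,"z":-10.5,"yaw":0,"hand":0.5},
    {"x":-0.1,"y":0,"z":-10.5,"yaw":0,"hand":0.5},
    {"x":-0.1,"y":0,"z":-10.5,"yaw":0,"hand":-1},
    {"x":-0.1,"y":0,"z":-10.5,"yaw":0,"hand":-1},
    {"x":-0.1,"y":0,"z":-10.5,"yaw":0,"hand":-1},
    {"x":-0.1,"y":0,"z":-10.5,"yaw":0,"hand":-1},
    {"x":-0.1,"y":0,"z":-10.5,"yaw":0,"hand":-1},
  ],
  newtons=25,
)

```text
clock: 14.85
position: [0.4755, 0.2924, 0.0886]
ee_rot: [3.093, 0.538, -0.0]
force: [0.4, -0.5, 0.1]
width: 0.261
gripper_force: 0.4
```

>>> apply_moves(
  motion=[
    {"x":0,"y":0,"z":0,"yaw":0,"hand":-1},
    {"x":0,"y":0,"z":0,"yaw":0,"hand":-1},
    {"x":0,"y":0,"z":0,"yaw":0,"hand":-1},
    {"x":0,"y":0,"z":0,"yaw":0,"hand":-1},
  ],
)

```text
clock: 15.35
position: [0.4757, 0.2921, 0.0886]
ee_rot: [3.093, 0.538, -0.0]
force: [-0.2, -2.3, 3.0]
width: 0.23
gripper_force: 25.0
```

>>> apply_moves(
  motion=[
    {"x":0,"y":0,"z":3,"yaw":0,"hand":-1},
    {"x":0,"y":0,"z":7,"yaw":0,"hand":-1},
    {"x":0,"y":0,"z":12,"yaw":0,"hand":-1},
    {"x":0,"y":-2,"z":16,"yaw":0,"hand":-1},
    {"x":-1,"y":-6,"z":16,"yaw":0,"hand":-1},
    {"x":-2,"y":-11,"z":16,"yaw":0,"hand":-1},
    {"x":-3,"y":-16,"z":16,"yaw":0,"hand":-1},
    {"x":-3.6,"y":-19.8,"z":16,"yaw":0,"hand":-1},
    {"x":-3.6,"y":-19.8,"z":16,"yaw":0,"hand":-1},
    {"x":-3.6,"y":-19.8,"z":16,"yaw":0,"hand":-1},
  ],
)

```text
clock: 16.6
position: [0.4395, 0.0953, 0.2485]
ee_rot: [3.094, 0.539, -0.0]
force: [0.2, 0.6, -0.2]
width: 0.231
gripper_force: 25.0
```

```bash
python3 w.py w7 | head -1;  python3 - <<'E'
from h import *
z=np.load("pics/w7.npz"); m=dict(camera_matrix=z["K"],T=z["T"]); p=observe()["position"]
print("tip exp",proj(m,p-[0,0,.0826]),"on axis",proj(m,p-[0,0,.108]),"eye",proj(m,[.439,.0935,.136]))
a=cv2.imread("pics/w7_raw.png")[140:240,255:385]; cv2.imwrite("pics/w7c.png",cv2.resize(a,None,fx=6,fy=6,interpolation=cv2.INTER_CUBIC))
E
```

```text
16.6 [0.44  0.095 0.248] [ 3.094  0.539 -0.   ] [-0.84  0.12  0.58  1.98 -0.07  1.06 -1.46] 0.23 [ 0.2  0.6 -0.2]
tip exp [[318.32910427 199.34137501]] on axis [[318.27944345 191.1168723 ]] eye [[320.24151941 191.16506673]]
```

View pics/w7c.png

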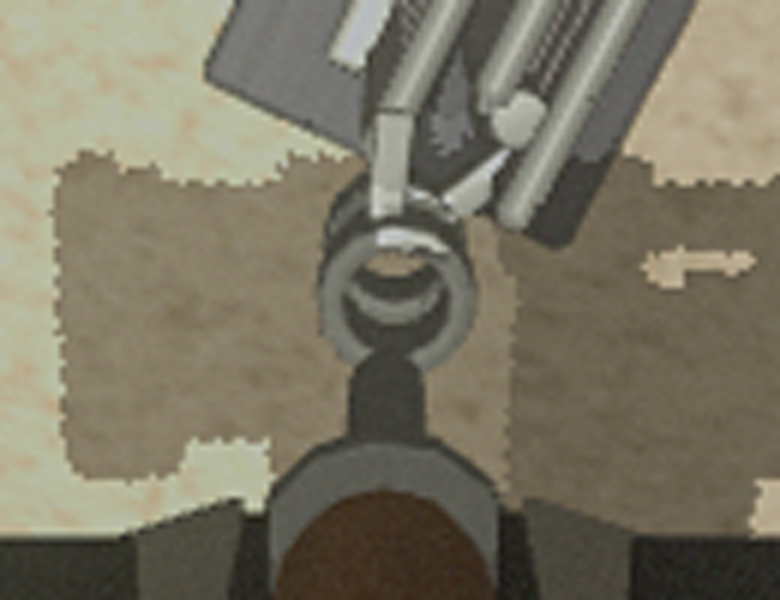

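The ring centre is at crop (398,295), full image (321.3,189.2). The pin tip is at crop (387,362). The axis needs to go about 1.7 mm to the right and 1.7 mm forward. I'll do that, lower to just above the ring and look once more.

>>> apply_moves(
  motion=[
    {"x":0.22,"y":-0.1,"z":-1,"yaw":0,"hand":-1},
    {"x":0.22,"y":-0.1,"z":-2.2,"yaw":0,"hand":-1},
    {"x":0.22,"y":-0.1,"z":-2.2,"yaw":0,"hand":-1},
    {"x":0.22,"y":-0.1,"z":-2.2,"yaw":0,"hand":-1},
  ],
)

```text
clock: 17.15
position: [0.4417, 0.0934, 0.2263]
ee_rot: [3.093, 0.538, -0.001]
force: [0.8, -0.1, -0.7]
width: 0.228
gripper_force: 25.0
```

```bash
python3 w.py w8 | head -1;  python3 - <<'E'
from h import *
z=np.load("pics/w8.npz"); m=dict(camera_matrix=z["K"],T=z["T"]); p=observe()["position"]
print(p,"tip exp",proj(m,p-[0,0,.0826]),"axis .136",proj(m,[p[0],p[1],.136]),"axis .118",proj(m,[p[0],p[1],.118]))
a=cv2.imread("pics/w8_raw.png")[145:225,270:370]; cv2.imwrite("pics/w8c.png",cv2.resize(a,None,fx=7.5,fy=7.5,interpolation=cv2.INTER_CUBIC))
E
```

```text
17.15 [0.442 0.093 0.226] [ 3.093e+00  5.380e-01 -1.000e-03] [-0.83  0.15  0.58  2.01 -0.09  1.01 -1.43] 0.23 [ 0.8 -0.1 -0.7]
[0.44183558 0.09339234 0.22655382] tip exp [[318.6436963  199.38562943]] axis .136 [[318.60939643 196.63033588]] axis .118 [[318.53882741 190.96155785]]
```

View pics/w8c.png

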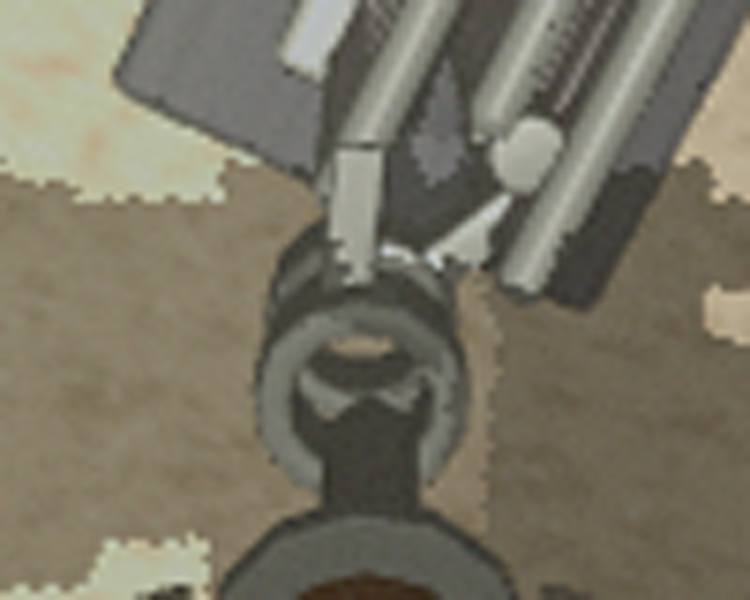

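Ring centre is about crop (362,402) and the shaft axis x is about 371. Projecting the tip down to ring level gives about row 390. So I need about 1 mm left and 1 mm back, which also agrees with the triangulated eye at (0.4394, 0.0937). Lowering in stages.

>>> apply_moves(
  motion=[
    {"x":-0.14,"y":0.06,"z":0,"yaw":0,"hand":-1},
    {"x":-0.14,"y":0.06,"z":-0.6,"yaw":0,"hand":-1},
    {"x":-0.14,"y":0.06,"z":-1.2,"yaw":0,"hand":-1},
    {"x":-0.14,"y":0.06,"z":-1.8,"yaw":0,"hand":-1},
    {"x":-0.14,"y":0.06,"z":-2.3,"yaw":0,"hand":-1},
    {"x":-0.14,"y":0.06,"z":-2.3,"yaw":0,"hand":-1},
  ],
)

```text
clock: 17.95
position: [0.44, 0.0938, 0.203]
ee_rot: [3.093, 0.538, -0.002]
force: [-0.0, 0.1, -0.8]
width: 0.234
gripper_force: 25.0
```

Free entry into the upper eye. On to the lower eye.

>>> apply_moves(
  motion=[
    {"x":0,"y":0,"z":-0.6,"yaw":0,"hand":-1},
    {"x":0,"y":0,"z":-1.2,"yaw":0,"hand":-1},
    {"x":0,"y":0,"z":-1.8,"yaw":0,"hand":-1},
    {"x":0,"y":0,"z":-2.4,"yaw":0,"hand":-1},
    {"x":0,"y":0,"z":-3,"yaw":0,"hand":-1},
    {"x":0,"y":0,"z":-3,"yaw":0,"hand":-1},
  ],
)

```text
clock: 18.7
position: [0.44, 0.0938, 0.173]
ee_rot: [3.093, 0.538, -0.002]
force: [-0.8, 0.7, -1.1]
width: 0.234
gripper_force: 25.0
```

>>> apply_moves(
  motion=[
    {"x":0,"y":0,"z":-0.6,"yaw":0,"hand":-1},
    {"x":0,"y":0,"z":-1.2,"yaw":0,"hand":-1},
    {"x":0,"y":0,"z":-1.7,"yaw":0,"hand":-1},
    {"x":0,"y":0,"z":-1.9,"yaw":0,"hand":-1},
    {"x":0,"y":0,"z":-1.9,"yaw":0,"hand":-1},
  ],
)

```text
clock: 19.32
position: [0.4403, 0.0939, 0.1544]
ee_rot: [3.093, 0.538, -0.001]
force: [0.3, 0.8, -0.8]
width: 0.229
gripper_force: 25.0
```

>>> apply_moves(
  motion=[
    {"x":0,"y":0,"z":-0.1,"yaw":0,"hand":-1},
    {"x":0,"y":0,"z":-0.2,"yaw":0,"hand":-1},
    {"x":0,"y":0,"z":-0.2,"yaw":0,"hand":-1},
  ],
)

```text
clock: 19.7
position: [0.4404, 0.094, 0.1526]
ee_rot: [3.093, 0.538, -0.0]
force: [0.2, 0.3, -0.9]
width: 0.233
gripper_force: 25.0
```

>>> apply_moves(
  motion=[
    {"x":0,"y":0,"z":-0.1,"yaw":0,"hand":-1},
    {"x":0,"y":0,"z":-0.15,"yaw":0,"hand":-1},
    {"x":0,"y":0,"z":-0.15,"yaw":0,"hand":-1},
  ],
)

```text
clock: 20.08
position: [0.4408, 0.0941, 0.1523]
ee_rot: [3.094, 0.538, 0.001]
force: [-5.8, -1.8, 22.0]
width: 0.231
gripper_force: 25.1
```

The collar is seated (22 N upward). I'll ease off, release slowly and retreat straight up.

>>> apply_moves(
  motion=[
    {"x":0,"y":0,"z":0.1,"yaw":0,"hand":-1},
    {"x":0,"y":0,"z":0.1,"yaw":0,"hand":-0.3},
    {"x":0,"y":0,"z":0.1,"yaw":0,"hand":0},
    {"x":0,"y":0,"z":0.1,"yaw":0,"hand":0},
    {"x":0,"y":0,"z":0.1,"yaw":0,"hand":0},
    {"x":0,"y":0,"z":3,"yaw":0,"hand":0},
    {"x":0,"y":0,"z":8,"yaw":0,"hand":0},
    {"x":-3,"y":2,"z":13,"yaw":0,"hand":0},
    {"x":-7,"y":2,"z":15,"yaw":0,"hand":0},
    {"x":-7,"y":2,"z":15,"yaw":0,"hand":0},
  ],
)

```text
clock: 21.32
position: [0.3691, 0.1145, 0.3024]
ee_rot: [-3.094, -0.542, -0.003]
force: [0.4, 0.0, -0.2]
width: 0.496
gripper_force: 0.0
```

```bash
python3 w.py w9 | head -1;  python3 - <<'E'
from h import *
m=camera_model("wrist"); P=[.4403,.0938]
for z in(.07,.141,.187):print(z,proj(m,[*P,z]).round())
for q in("pin","guard_mid"):
    for d in recognise(q,"wrist")[:2]: print(q,np.round(d["rect"]),d["p"])
get_image("scene"); s=camera_model("scene"); print("scene exp",[proj(s,[*P,z])[0].round() for z in(.07,.136,.187)],[(np.round(d["rect"]),d["p"]) for d in recognise("pin","scene")[:2]])
E
```

```text
21.325 [0.369 0.115 0.302] [-3.094e+00 -5.420e-01 -3.000e-03] [-0.98 -0.07  0.52  2.01  0.04  1.2  -1.7 ] 0.5 [ 0.4  0.  -0.2]
0.07 [[353. 119.]]
0.141 [[361. 122.]]
0.187 [[368. 124.]]
pin [347. 108. 379. 135.] 0.73
guard_mid [348.   0. 438. 125.] 0.6
scene exp [array([307., 244.]), array([307., 220.]), array([308., 200.])] [(array([301., 200., 313., 240.]), 0.74)]
```

```bash
python3 -c "
from cell import *
print(sign_off())"
```

```text
the job is handed in; nothing more can be done
None
```

The splash guard is folded with the outer panel against the middle panel first, the pin is dropped through both eyes with its collar seated on the upper one, and the job was handed in at about 21 s with the gripper clear; no verdict was returned.

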